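# Wedge a tube offcut tight in a bench fixture

### The arm

A 7-joint arm with a two-finger parallel gripper is mounted at the origin on a cart in front of the work surface, level with it; the furniture and walls round the work are solid. World frame = base frame: x ahead of the robot, y to its left, z up, the work surface at z = 0. Lengths are in m, angles in rad, forces in N, time in s.
With the tool pointing down it reaches from about 0.4 to 0.85 m from the base axis. Payload 4.5 kg.
Tool frame: the origin (TCP) lies at the centre of the arm's flange, where the gripper is bolted on; the fingertips stand nose_length ahead of it and the grasp point (between the pads) lies 147 mm ahead of it (nose_length is the distance from the TCP to the fingertips, in m); z points along the fingers, y is the line along which they close (so a half turn about z gives the same grasp; the last joint's range is limited). The gripper opens to 88 mm and grips with 3 to 60 N. Pads are 18 mm wide; open, the fingers measure 123 mm over their backs; the gripper's body (75 mm by 187 mm) begins 45 mm behind the grasp point.
Start: joints at [-1.138, 0.689, -0.195, 1.565, 0.157, 0.902, -0.215], TCP at [0.243, 0.576, 0.405] pointing down, gripper open.
Joint ranges: [-3.01, 3.01], [-0.46, 2.08], [-1.47, 1.51], [0.13, 2.56], [-1, 4.14], [0.04, 2.09], [-2.66, 2.66]. Speed limits (rad/s): [2.57, 2.57, 3.14, 3.14, 3.14, 3.14, 3.14].

### API

Orientations are given as a unit quaternion [x, y, z, w].
In Python, from plant import * gives the robot as it stands.
- The arm moves only by the tool play_rows, never from a script. Its argument "rows" is a list that holds one entry, the list of rows, each a list of 6 numbers: the shift along the tool's x, y, z normalised to -1 to 1, where 1 is 0.5 m, then the turn, a rotation vector about the tool's x, y, z normalised to -1 to 1, where 1 is 0.5 rad. A call has 1 to 20 rows; each row is the pose to reach, as a shift and turn from the pose commanded when the call began, along the tool's axes at that moment; what a row does not reach only later rows make up. A row lasts 1/12 s, in which the tool goes at most 41.7 mm and 7.16 degrees, less where a joint would pass 70% of its speed; a pose out of reach is approached as far as the arm can. A call with a number of a shift or a turn outside -1 to 1 is refused whole. A call with a gripper value outside its range is refused whole. "claw" is the closure, from 0 (fully open) to 1 (shut), set as the call begins (left out, the last holds). The fingers move at their own pace and stop on an object; "squeeze" is the grip in N (left out, the last holds). Time passes only in rows, so rows that repeat a pose let the fingers close. It gives the time, the measured TCP pose, the force, the opening and the grip force at its end, in the units of the state.
- get_state(): the state, without advancing time (a new reading comes with each control period).
- snapshot(name): name is "side" or "top"; returns a dict with "pixels" (420x560x3 uint8, blue, green, red), "camera_matrix" (3x3 intrinsics, pixels), "world_to_cam" (4x4, takes a point from world to camera coordinates). Camera axes: x right, y down, z forward; pixel columns grow to the right and rows downward; lengths in m; the calibration is good to about 2 mm. A picture is of the moment at which its call begins. There is no depth.
- finish_job(): hands the job in; it is judged then, once.
The state is a dict: "clock": time; "q": joint angles; "qd": joint speeds; "joint_torque": joint torques, N m; "tool_pos": TCP position; "eef_rot": TCP orientation; "contact_force": force on the tool from outside, world axes, zero at the start; "moment": the same for the moment, N m; "opening": opening from 0.0 (shut) to 1.0 (fully open); "finger_force": force on a finger pad.
Only numpy, scipy, OpenCV 4.12 (cv2) and the standard library are available. Lean on these libraries where they do the work, as an engineer would, in place of code of your own. Each camera call takes 0.05 s, during which the arm holds its last target. There are 200 camera calls.

### The job

First slide the square tube in the wedge fixture back until it butts against the end stop. Then take the wooden wedge, start its thin end in the slot beside the sliding jaw, and tap or push it in until the tube is clamped firmly between jaw and fence, but not so hard that it is crushed; leave it locked there by itself.

Things in the scene. Friction and masses are not known exactly. Their poses are not given: they have to be found in the camera images.
- fixture: Dark steel wedge fixture fixed to the bench. Origin: bench level, on the slot's centre line; x along slot and tube, away from the robot, y left, z up. Base plate x -140 to +77, y -100 to +35 mm, top at z = 10 mm: the floor that tube and wedge lie on. Blocks on it are 28 mm high. From left to right: fixed cheek (to y = +32), tapered slot, aluminium jaw, tube, rubber-faced fence.
- slot_mouth (a point): Centre of the slot's mouth on the floor, at fixture (-65, 0, 10) mm. The wedge goes in here along the fixture's +x. The slot lies between cheek and jaw, x = -65 to +25 mm; with the jaw fully back it is 18 mm wide at the mouth and 0.2 mm less per mm inward, like the wedge's taper. The jaw may start up to 1 mm off its back end, which widens the slot.
- stop_face (a point): Point on the end stop's face, at fixture (60, -42, 25) mm. The tube's far end must butt against this face; then the tube's origin is at fixture x = -5 mm and its near end at x = -70 mm. The stop is rigid.
- jaw: Aluminium jaw between slot and tube, 90 mm long, 28 mm high; slides only towards the tube (fixture -y) up to 14 mm, about 1 N moves it. Origin: that of the fixture when fully back; its face to the tube is then at fixture y = -25 mm. The wedge shifts it 1 mm per 5 mm: lightly (under 5 N) while jaw and tube slide over to the fence, whose place differs by some mm each time.
- jaw_face (a point): Middle of the jaw's flat face towards the tube. Once the tube meets the fence, its rubber pad yields 1 mm per 20 N and the push on the wedge rises steadily. About 12 N along the slot (10 to 14) clamps properly, jaw on tube above 5 N; over 15 N may crush the tube (jaw on tube above 25 N). This comes with the wedge's tip anywhere from fixture x = -5 to +30 mm.
- tube: Dark steel square tube offcut 30 x 30 x 130 mm, 0.4 kg, loose on the fixture's floor between jaw and fence with 2 to 7 mm of play. Origin: centre of its underside. Its own y axis is its length and points along the fixture's +x. It starts 15 to 35 mm short of the end stop; push its near end, which stands out of the jaws towards the robot.
- wedge: Plain light wooden waxed wedge 115 mm long, 30 mm high, 0.09 kg, lying on the bench. Origin: centre of its underside. Its x axis points to the thin end. 8 mm thick (along its y) at the thin end, growing evenly to 31 mm at the thick end; symmetrical. It stays where it is driven (self-locking).
- wedge_tip (a point): Middle of the wedge's thin end, 15 mm above its underside.
- wedge_head (a point): Middle of the wedge's thick end, 15 mm above its underside; push here to drive it. It follows the fixed cheek: 1 mm to the right (fixture -y) per 10 mm inward; sideways or downward force on it jams it, so that the push rises without clamping; backing off between pushes (taps) or giving way sideways frees it. Driven home it still stands 15 mm or more out of the slot and past the tube's near end.
Things that resemble listed ones, but are neither listed nor needed, are in the scene too. There is more than one size of the wedge; the job needs the larger.

How it is judged:
By the outcome, as a careful person would: the job done as asked, in the order asked, and still so for the second after the job is handed in, with the robot touching nothing.
It also fails if it takes over 72 s, if anything falls off the work surface, if the arm or the gripper's body presses on something with over 40 N, if the wrist force passes 120 N, or if a joint passes its speed limit or range.

## Working session

There is one attempt and no reset: what is moved stays moved. The work goes in short steps, Python scripts to look and compute and a tool call to move; the robot and the scene stay as the last step left them, time stands still between calls to the robot, and variables do not carry over. Pictures are saved under pics/ and viewed, at most 10 in all, crops included, and the job is handed in when it is done.

Besides the shell and the picture viewer there is one more tool, called after ">>>" as name(argument=value, ...) on one line, values as JSON. play_rows: Moves the arm, as the interface text tells. Its arguments: {"type":"object","properties":{"rows":{"type":"array"},"claw":{"type":"number"},"squeeze":{"type":"number"}},"required":["rows"]}

```bash
mkdir -p pics; ls; python3 - <<'E'
from plant import *
import cv2,numpy as np
s=get_state();print({k:s[k] for k in ('clock','tool_pos','eef_rot','contact_force','opening')})
try: print(nose_length)
except Exception as e: print(e)
for n in('top','side'):
    d=snapshot(n);cv2.imwrite(f'pics/{n}0.png',d['pixels']);np.savez(f'{n}0.npz',**d)
    print(n,d['camera_matrix'].tolist(),np.round(d['world_to_cam'],4).tolist())
E
```

```text
pics
{'clock': 0.0, 'tool_pos': array([0.24260916, 0.5756267 , 0.40389915]), 'eef_rot': array([ 1.98040754e-01,  9.80193337e-01, -9.31941192e-04, -1.11575948e-04]), 'contact_force': array([ 0.04968636, -0.60498188, -0.09248618]), 'opening': 1.0004768899229919}
0.166
top [[513.887740610525, 0.0, 279.43534343774905], [0.0, 513.887740610525, 212.26615648170355], [0.0, 0.0, 1.0]] [[0.0122, -0.9997, 0.0228, 0.2139], [-0.9854, -0.0159, -0.1694, 0.5753], [0.1697, -0.0204, -0.9853, 0.8092], [0.0, 0.0, 0.0, 1.0]]
side [[392.5890586989555, 0.0, 274.97280144886446], [0.0, 392.5890586989555, 212.11808806611447], [0.0, 0.0, 1.0]] [[-0.9772, -0.2114, 0.0214, 0.6024], [-0.1423, 0.5762, -0.8049, -0.0182], [0.1579, -0.7895, -0.5931, 0.9867], [0.0, 0.0, 0.0, 1.0]]
```

View pics/top0.png

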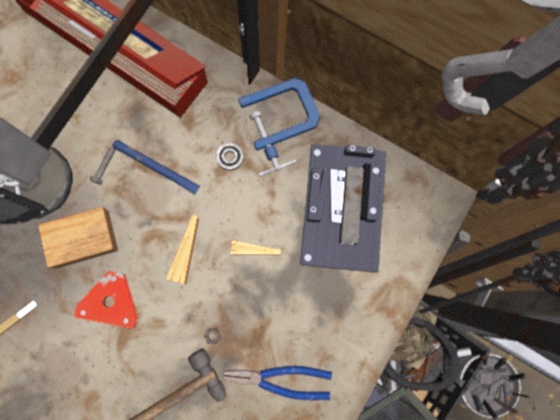

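View pics/side0.png

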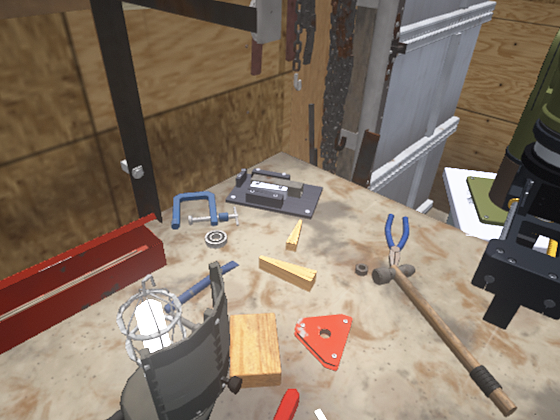

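The top view shows two wooden wedges: one at px (183,250), about 70 px long, and one at (255,248), about 50 px. The one at (183,250) fits the larger wedge. The fixture is at px (345,208). I'll enlarge that area to confirm and measure.

```bash
cat > h.py <<'E'
import numpy as np,cv2
def cast(d,uv,z):
    K,T=d['camera_matrix'],d['world_to_cam']
    uv=np.atleast_2d(np.float64(uv));r=np.c_[uv,np.ones(len(uv))]@np.linalg.inv(K).T@T[:3,:3]
    c=-T[:3,:3].T@T[:3,3];return c+r*((z-c[2])/r[:,2])[:,None]
def proj(d,p):
    c=np.atleast_2d(p)@d['world_to_cam'][:3,:3].T+d['world_to_cam'][:3,3];c=c@d['camera_matrix'].T
    return c[:,:2]/c[:,2:]
E
python3 - <<'E'
from h import *
d=dict(np.load('top0.npz'));im=d['pixels']
cv2.imwrite('pics/crop.png',cv2.resize(im[135:285,155:400],None,fx=3.2,fy=3.2,interpolation=cv2.INTER_CUBIC))
hsv=cv2.cvtColor(im,cv2.COLOR_BGR2HSV)
m=cv2.inRange(hsv,(12,90,120),(35,255,255));m[:205]=0;m[290:]=0;m[:,:150]=0;m[:,300:]=0
for c in cv2.findContours(m,0,2)[0]:
    if cv2.contourArea(c)>200:
        print(cv2.contourArea(c),cv2.minAreaRect(c));p=cv2.minEnclosingTriangle(np.float32(c).reshape(-1,1,2))[1].reshape(-1,2)
        print('hull',cv2.approxPolyDP(c,2,True).reshape(-1,2).tolist());print((cast(d,cv2.approxPolyDP(c,2,True).reshape(-1,2),.03)*1e3).round(1)[:,:2].tolist())
m=(im.max(2)<95).astype(np.uint8)*255;m[:135]=0;m[290:]=0;m[:,:296]=0;m[:,400:]=0
m=cv2.morphologyEx(m,cv2.MORPH_OPEN,np.ones((3,3)))
c=max(cv2.findContours(m,0,2)[0],key=cv2.contourArea)
print(cv2.contourArea(c),cv2.minAreaRect(c));a=cv2.approxPolyDP(cv2.convexHull(c),3,True).reshape(-1,2);print(a.tolist());print((cast(d,a,.01)*1e3).round(1)[:,:2].tolist())
E
```

```text
238.5 ((255.5, 247.5), (49.0, 13.0), 0.0)
hull [[231, 242], [232, 254], [280, 252], [274, 253], [270, 248], [269, 253], [240, 254], [237, 251], [241, 249], [266, 251], [267, 248], [246, 246], [245, 243], [237, 246], [237, 241]]
[[523.1, 302.4], [503.0, 300.1], [507.5, 219.9], [505.7, 230.0], [514.0, 236.8], [505.6, 238.3], [503.2, 286.8], [508.2, 291.9], [511.6, 285.3], [508.9, 243.4], [513.9, 241.8], [516.8, 277.1], [521.8, 278.9], [516.6, 292.1], [525.0, 292.4]]
880.5 ((185.5275421142578, 248.90826416015625), (19.922786712646484, 67.90988159179688), 16.699243545532227)
hull [[194, 216], [190, 219], [167, 276], [168, 279], [181, 283], [186, 282], [198, 220]]
[[566.3, 366.0], [561.1, 372.5], [465.1, 406.4], [460.2, 404.6], [453.9, 382.9], [455.7, 374.7], [559.6, 359.0]]
421.0 ((367.5, 192.5), (59.0, 15.0), 90.0)
[[364, 163], [370, 163], [374, 222], [360, 220]]
[[669.6, 72.4], [669.8, 61.7], [564.0, 56.6], [567.1, 81.0]]
```

View pics/crop.png

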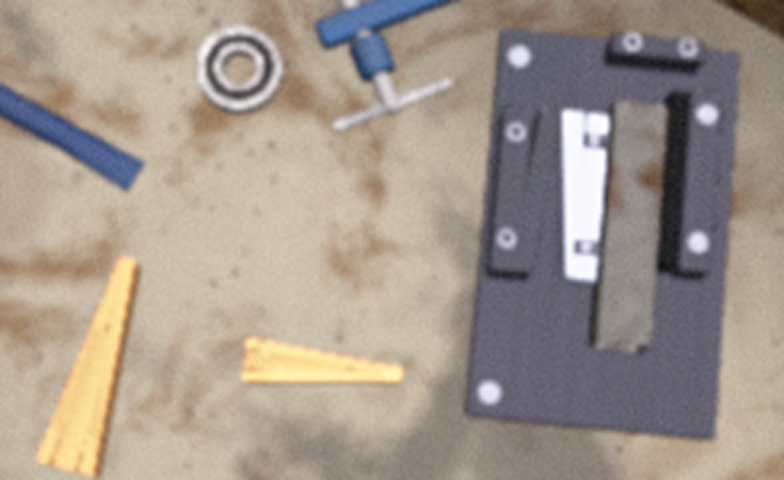

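The crop shows the larger wedge at crop px (90,365), with its thin end up at (129,258) and thick end at (68,468). The smaller one is at (320,362), so I take the left one. The plate corners are at (500,30), (739,52), (713,438) and (468,412), and the tube's near end is at about (622,348).

```bash
python3 - <<'E'
from h import *
d=dict(np.load('top0.npz'));im=d['pixels']
o=lambda a:(np.array(a,float)+.5)/3.2-.5+[155,135]
hsv=cv2.cvtColor(im,cv2.COLOR_BGR2HSV)
C=cast(d,o([(500,30),(739,52),(713,438),(468,412)]),.01)[:,:2]*1e3
print('plate',C.round(1).tolist(),[np.linalg.norm(C[i]-C[i-1]).round(1) for i in range(4)])
F=np.float32([(77,35),(77,-100),(-140,-100),(-140,35)])
a=C.mean(0);b=F.mean(0);U,_,V=np.linalg.svd((F-b).T@(C-a));R=(U@V).T
t=a-R@b;print('fix origin',t.round(1),'yaw deg',np.degrees(np.arctan2(R[1,0],R[0,0])).round(2),'res',(C-(F@R.T+t)).round(1).tolist())
np.savez('fix.npz',R=R,t=t)
inv=lambda p,z:((cast(d,o(p),z)[:,:2]*1e3-t)@R).round(1).tolist()
print('tube near/far top (fix)',inv([(598,347),(648,350),(614,100),(666,103)],.04))
print('jaw top',inv([(561,110),(567,278),(596,283)],.038))
print('cheek top, fence top,stop',inv([(503,104),(533,107),(488,270),(525,273),(668,95),(690,95),(663,270),(607,62),(700,70)],.038))
W=cast(d,o([(120,258),(138,258),(97,475),(38,460)]),.03)[:,:2]*1e3
tip=W[:2].mean(0);hd=W[2:].mean(0);v=tip-hd
print('wedge tip',tip.round(1),'head',hd.round(1),'mid',((tip+hd)/2).round(1),'len',np.linalg.norm(v).round(1),'yaw',np.degrees(np.arctan2(v[1],v[0])).round(1),np.linalg.norm(W[2]-W[3]))
s=dict(np.load('side0.npz'));ms=cv2.inRange(cv2.cvtColor(s['pixels'],cv2.COLOR_BGR2HSV),(12,90,110),(35,255,255));ms[:250]=0;ms[292:]=0;ms[:,:250]=0;ms[:,320:]=0
c=max(cv2.findContours(ms,0,2)[0],key=cv2.contourArea);print('side',cv2.approxPolyDP(c,2,True).reshape(-1,2).tolist())
P=lambda q,z:proj(s,np.r_[q/1e3,z]).round(1).tolist()
print('pred',[P(w,z) for w in W for z in(.03,.0)])
for (x,y) in F: print('plate side pred',P(R@[x,y]+t,.01))
E
python3 -c "
import cv2;im=cv2.imread('pics/side0.png');cv2.imwrite('pics/sc.png',cv2.resize(im[150:300,210:340],None,fx=4,fy=4,interpolation=2))"
```

```text
plate [[702.7, 166.7], [692.6, 33.4], [478.3, 52.2], [490.4, 183.5]] [np.float64(213.0), np.float64(133.8), np.float64(215.1), np.float64(131.8)]
fix origin [625.1 138.7] yaw deg -4.78 res [[-2.0, -0.4], [-0.9, 0.7], [1.1, 1.5], [1.9, -1.8]]
tube near/far top (fix) [[-100.1, -29.3], [-99.1, -55.5], [33.0, -27.9], [34.2, -55.8]]
jaw top [[25.2, -0.3], [-65.1, -10.6], [-66.3, -26.0]]
cheek top, fence top,stop [[25.3, 30.9], [25.3, 14.7], [-65.0, 31.1], [-64.7, 11.6], [39.3, -56.9], [40.5, -68.7], [-55.9, -60.7], [54.2, -22.9], [54.9, -73.2]]
wedge tip [567.6 364.4] head [457.5 391.7] mid [512.5 378. ] len 113.4 yaw -13.9 31.543853680236563
side [[259, 258], [260, 268], [309, 290], [314, 282], [315, 272], [312, 277], [306, 275], [312, 279], [309, 281]]
pred [[[259.9, 258.0]], [[259.9, 269.0]], [[260.9, 254.8]], [[260.9, 265.8]], [[317.2, 270.2]], [[315.9, 281.3]], [[311.2, 281.1]], [[310.0, 292.3]]]
plate side pred [[225.3, 199.8]]
plate side pred [[244.8, 173.0]]
plate side pred [[323.5, 187.0]]
plate side pred [[312.1, 216.9]]
```

View pics/sc.png

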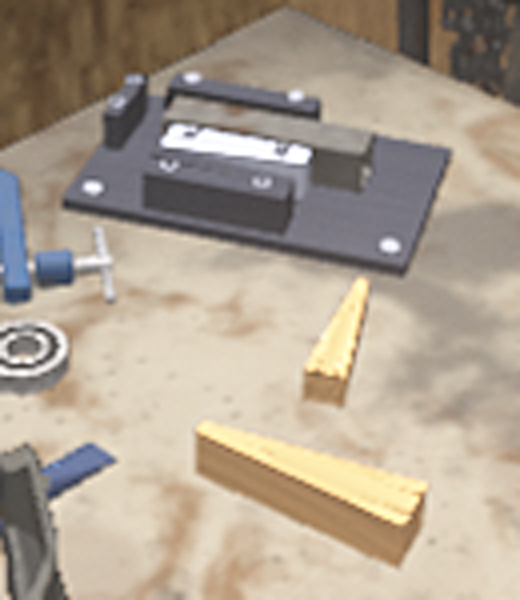

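The side crop agrees: the large wedge spans (200,430) to (410,540) and its predicted corners land within about 2 px. The tube's near end sticks out towards the right at (345,160). I go with the tube push first, fingers closed.

```bash
cat > mv.py <<'E'
import numpy as np
from plant import *
from scipy.spatial.transform import Rotation as Ro
_f=np.load('fix.npz');RF,TF=_f['R'],_f['t'];YAW=np.degrees(np.arctan2(RF[1,0],RF[0,0]))
def fx(x,y,z): # fixture mm, fingertip z mm -> world TCP m
    return np.r_[(RF@[x,y]+TF),z+166]/1e3
def go(p,yaw=YAW):
    s=get_state();R=Ro.from_quat(s['eef_rot']);T=Ro.from_euler('z',yaw,degrees=True)*Ro.from_quat([0,1,0,0])
    return np.r_[R.inv().apply(p-s['tool_pos'])/.5,(R.inv()*T).as_rotvec()/.5].round(3).tolist()
def where():
    s=get_state();p=s['tool_pos'];f=RF.T@(p[:2]*1e3-TF)
    y=(Ro.from_quat(s['eef_rot'])*Ro.from_quat([0,1,0,0]).inv()).as_euler('zyx',degrees=True)
    print('t',round(s['clock'],2),'fix tip',f.round(1),(p[2]*1e3-166).round(1),'F fix',(RF.T@s['contact_force'][:2]).round(2),s['contact_force'][2].round(2),'rot',y.round(2),'open',round(s['opening'],3),np.round(s['finger_force'],1))
E
python3 -c "
from mv import *
where();print(go(fx(-125,-42,90)))"
```

```text
t 0.1 fix tip [-417.6  403.6] 238.0 F fix [-0.35  0.73] -0.55 rot [-22.84   0.03  -0.09] open 1.001 0.0
[-0.833, -0.665, 0.297, -0.003, -0.0, -0.63]
```

>>> play_rows(rows=[[[-0.833,-0.665,0.297,0,0,-0.63],[-0.833,-0.665,0.297,0,0,-0.63],[-0.833,-0.665,0.297,0,0,-0.63],[-0.833,-0.665,0.297,0,0,-0.63],[-0.833,-0.665,0.297,0,0,-0.63],[-0.833,-0.665,0.297,0,0,-0.63],[-0.833,-0.665,0.297,0,0,-0.63],[-0.833,-0.665,0.297,0,0,-0.63],[-0.833,-0.665,0.297,0,0,-0.63],[-0.833,-0.665,0.297,0,0,-0.63],[-0.833,-0.665,0.297,0,0,-0.63],[-0.833,-0.665,0.297,0,0,-0.63],[-0.833,-0.665,0.297,0,0,-0.63],[-0.833,-0.665,0.297,0,0,-0.63],[-0.833,-0.665,0.297,0,0,-0.63],[-0.833,-0.665,0.297,0,0,-0.63],[-0.833,-0.665,0.297,0,0,-0.63]]], claw=1, squeeze=10)

```text
clock: 1.52
tool_pos: [0.4968, 0.1099, 0.2565]
eef_rot: [0.04, 0.999, 0.001, -0.0]
contact_force: [-0.4, -0.2, -0.4]
opening: 0.004
finger_force: 0.0
```

```bash
python3 -c "
from mv import *
where();print(go(fx(-125,-42,20)));print(go(fx(-90,-42,20)))
import cv2;d=snapshot('top');np.savez('top1.npz',**d);cv2.imwrite('pics/t1.png',d['pixels'][100:300,200:460].repeat(3,0).repeat(3,1))"
```

```text
t 1.52 fix tip [-125.5  -39.4] 90.5 F fix [-0.39 -0.28] -0.37 rot [-4.64  0.01  0.12] open 0.004 0.0
[-0.001, -0.005, 0.141, 0.004, -0.001, 0.005]
[-0.071, -0.006, 0.141, 0.004, -0.001, 0.005]
```

View pics/t1.png

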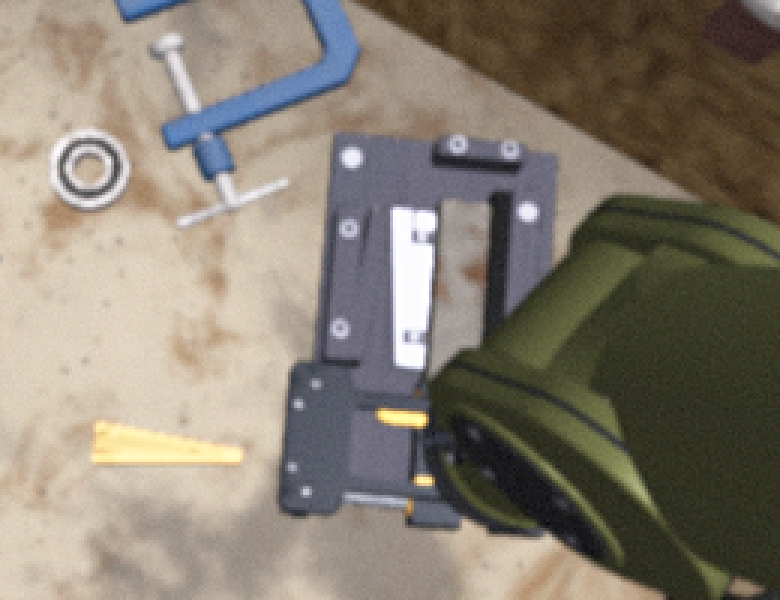

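The arm hangs over the fixture. The tube's near end is just ahead of the hand at crop px (435,365), and nothing has been touched. Next: descend, then push.

>>> play_rows(rows=[[[0,-0.005,0.06,0,0,0],[0,-0.005,0.12,0,0,0],[0,-0.005,0.141,0,0,0],[0,-0.005,0.141,0,0,0],[-0.01,-0.005,0.141,0,0,0],[-0.02,-0.005,0.141,0,0,0],[-0.027,-0.005,0.141,0,0,0],[-0.034,-0.005,0.141,0,0,0],[-0.04,-0.005,0.141,0,0,0],[-0.046,-0.005,0.141,0,0,0],[-0.052,-0.005,0.141,0,0,0],[-0.058,-0.005,0.141,0,0,0],[-0.064,-0.005,0.141,0,0,0],[-0.07,-0.005,0.141,0,0,0],[-0.07,-0.005,0.141,0,0,0]]])

```text
clock: 2.82
tool_pos: [0.5329, 0.1022, 0.1857]
eef_rot: [0.042, 0.999, 0.0, 0.001]
contact_force: [-1.9, -0.2, 0.9]
opening: 0.003
finger_force: 0.8
```

```bash
python3 -c "
from mv import *
where()"
```

```text
t 2.82 fix tip [-88.8 -44.1] 19.7 F fix [-1.83 -0.32] 0.89 rot [-4.84 -0.07  0.02] open 0.003 0.8
```

Pushing (about 1.9 N). Continue slowly to the stop.

>>> play_rows(rows=[[[-0.003,0,0,0,0,0],[-0.006,0,0,0,0,0],[-0.009,0,0,0,0,0],[-0.011,0,0,0,0,0],[-0.013,0,0,0,0,0],[-0.015,0,0,0,0,0]]])

```text
clock: 3.32
tool_pos: [0.5398, 0.1018, 0.1856]
eef_rot: [0.042, 0.999, 0.0, 0.0]
contact_force: [-2.1, -0.4, 0.0]
opening: 0.005
finger_force: 1.3
```

```bash
python3 -c "
from mv import *
where()"
```

```text
t 3.32 fix tip [-82.  -43.9] 19.6 F fix [-2.08 -0.6 ] 0.01 rot [-4.8  -0.01  0.01] open 0.005 1.3
```

>>> play_rows(rows=[[[-0.002,0,0,0,0,0],[-0.004,0,0,0,0,0],[-0.006,0,0,0,0,0],[-0.006,0,0,0,0,0]]])

```text
clock: 3.65
tool_pos: [0.543, 0.1015, 0.1857]
eef_rot: [0.042, 0.999, 0.0, 0.0]
contact_force: [-1.2, 0.3, -0.1]
opening: 0.011
finger_force: 0.5
```

```bash
python3 -c "
from mv import *
where()"
```

```text
t 3.65 fix tip [-78.7 -44. ] 19.7 F fix [-1.22  0.15] -0.06 rot [-4.82 -0.05  0.02] open 0.011 0.5
```

>>> play_rows(rows=[[[-0.002,0,0,0,0,0],[-0.004,0,0,0,0,0],[-0.006,0,0,0,0,0],[-0.006,0,0,0,0,0]]])

```text
clock: 3.98
tool_pos: [0.5441, 0.1015, 0.1857]
eef_rot: [0.042, 0.999, -0.0, -0.002]
contact_force: [-6.0, 1.6, 4.1]
opening: 0.009
finger_force: 3.1
```

```bash
python3 -c "
from mv import *
where()"
```

```text
t 3.98 fix tip [-77.6 -43.8] 19.7 F fix [-6.09  1.08] 4.09 rot [-4.76  0.2  -0.03] open 0.009 3.1
```

The force rises while the travel stops, so the tube is at the stop. I'll nudge once more to seat it, then back off, lift and open.

>>> play_rows(rows=[[[-0.003,0,0,0,0,0],[-0.003,0,0,0,0,0]]])

```text
clock: 4.15
tool_pos: [0.5445, 0.1016, 0.1857]
eef_rot: [0.041, 0.999, -0.001, -0.003]
contact_force: [-9.1, 0.8, 6.0]
opening: 0.003
finger_force: 4.6
```

>>> play_rows(rows=[[[0.015,0,0,0,0,0],[0.05,0,0,0,0,0],[0.06,0,-0.05,0,0,0],[0.06,0,-0.12,0,0,0],[0.06,0,-0.18,0,0,0],[0.06,0,-0.18,0,0,0],[0.06,0,-0.18,0,0,0]]], claw=0.9)

```text
clock: 4.73
tool_pos: [0.5184, 0.1037, 0.2775]
eef_rot: [0.042, 0.999, 0.001, 0.003]
contact_force: [-0.4, -0.2, -0.4]
opening: 0.099
finger_force: 0.0
```

```bash
python3 -c "
from mv import *
where()
v=np.array([567.6-457.5,364.4-391.7]);v/=np.linalg.norm(v);g=np.array([457.5,391.7])+30*v;print(g)
print(go(np.r_[g,166+70]/1e3,-13.9),go(np.r_[g,166+4]/1e3,-13.9))"
```

```text
t 4.73 fix tip [-103.4  -43.7] 111.5 F fix [-0.34 -0.24] -0.44 rot [-4.85 -0.34  0.1 ] open 0.099 0.0
[486.61822251 384.47995028]
[0.111, 0.554, 0.084, 0.006, 0.011, 0.316] [0.112, 0.554, 0.216, 0.006, 0.011, 0.316]
```

>>> play_rows(rows=[[[0.111,0.554,0.084,0.006,0.011,0.316],[0.111,0.554,0.084,0.006,0.011,0.316],[0.111,0.554,0.084,0.006,0.011,0.316],[0.111,0.554,0.084,0.006,0.011,0.316],[0.111,0.554,0.084,0.006,0.011,0.316],[0.111,0.554,0.084,0.006,0.011,0.316],[0.111,0.554,0.084,0.006,0.011,0.316],[0.111,0.554,0.084,0.006,0.011,0.316],[0.111,0.554,0.084,0.006,0.011,0.316],[0.111,0.554,0.084,0.006,0.011,0.316],[0.111,0.554,0.15,0.006,0.011,0.316],[0.111,0.554,0.2,0.006,0.011,0.316],[0.111,0.554,0.216,0.006,0.011,0.316],[0.111,0.554,0.216,0.006,0.011,0.316],[0.111,0.554,0.216,0.006,0.011,0.316]]], claw=0)

```text
clock: 5.98
tool_pos: [0.4859, 0.3823, 0.1679]
eef_rot: [0.122, 0.993, -0.002, -0.003]
contact_force: [-0.2, 0.6, 0.3]
opening: 0.998
finger_force: 0.0
```

>>> play_rows(rows=[[[0,0,0,0,0,0],[0,0,0,0,0,0],[0,0,0,0,0,0],[0,0,0,0,0,0],[0,0,0,0,0,0],[0,0,0,0,0,0],[0,0,0,0,0,0],[0,0,0,0,0,0],[0,0,0,0,0,0],[0,0,0,0,0,0]]], claw=1, squeeze=15)

```text
clock: 6.82
tool_pos: [0.4849, 0.3845, 0.1677]
eef_rot: [0.121, 0.993, -0.001, -0.003]
contact_force: [0.1, 0.6, 0.1]
opening: 0.305
finger_force: 14.9
```

```bash
python3 -c "
from mv import *
where();print(get_state()['tool_pos'])"
```

```text
t 6.82 fix tip [-160.1  233.2] 1.7 F fix [0.03 0.56] 0.12 rot [-13.84   0.34  -0.1 ] open 0.305 14.9
[0.48494915 0.38448742 0.16773728]
```

>>> play_rows(rows=[[[0,0,-0.05,0,0,0],[0,0,-0.12,0,0,0],[0,0,-0.18,0,0,0],[0,0,-0.18,0,0,0]]])

```text
clock: 7.15
tool_pos: [0.4871, 0.386, 0.2632]
eef_rot: [0.121, 0.993, 0.002, 0.0]
contact_force: [0.1, 0.3, -0.7]
opening: 0.305
finger_force: 14.9
```

```bash
python3 -c "
from mv import *
where();print(go(fx(-175,1,50)))"
```

```text
t 7.15 fix tip [-158.2  235. ] 97.2 F fix [0.1  0.32] -0.65 rot [-13.88  -0.06   0.27] open 0.305 14.9
[-0.041, -0.468, 0.092, 0.01, 0.001, -0.318]
```

>>> play_rows(rows=[[[-0.041,-0.468,0.092,0.005,0,-0.318],[-0.041,-0.468,0.092,0.005,0,-0.318],[-0.041,-0.468,0.092,0.005,0,-0.318],[-0.041,-0.468,0.092,0.005,0,-0.318],[-0.041,-0.468,0.092,0.005,0,-0.318],[-0.041,-0.468,0.092,0.005,0,-0.318],[-0.041,-0.468,0.092,0.005,0,-0.318],[-0.041,-0.468,0.092,0.005,0,-0.318],[-0.041,-0.468,0.092,0.005,0,-0.318],[-0.041,-0.468,0.092,0.005,0,-0.318]]])

```text
clock: 7.98
tool_pos: [0.4495, 0.1541, 0.2124]
eef_rot: [0.04, 0.999, -0.001, -0.003]
contact_force: [-0.5, -0.1, -1.4]
opening: 0.305
finger_force: 14.9
```

```bash
python3 -c "
from mv import *
import cv2
where()
for n,(a,b,c,e) in dict(top=(130,300,280,450),side=(140,290,200,400)).items():
    d=snapshot(n);np.savez(n+'2.npz',**d);cv2.imwrite('pics/%s2.png'%n,cv2.resize(d['pixels'][a:b,c:e],None,fx=3.5,fy=3.5,interpolation=2))"
```

```text
t 7.98 fix tip [-176.2    0.7] 46.4 F fix [-0.46 -0.15] -1.4 rot [-4.63  0.3  -0.13] open 0.305 14.9
```

View pics/top2.png

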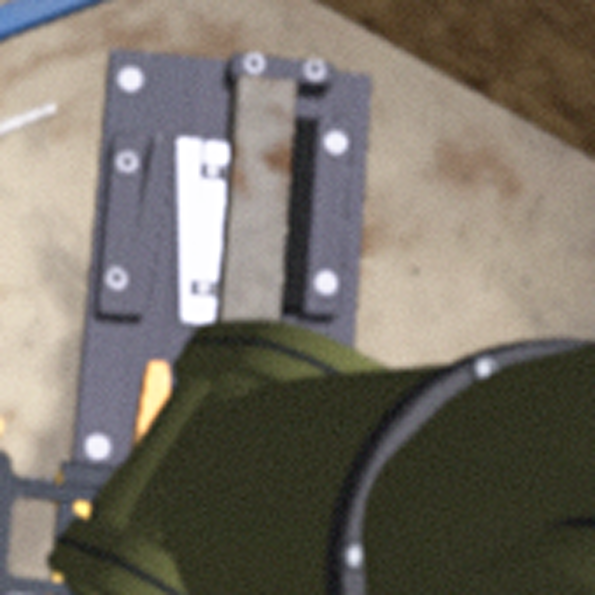

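View pics/side2.png

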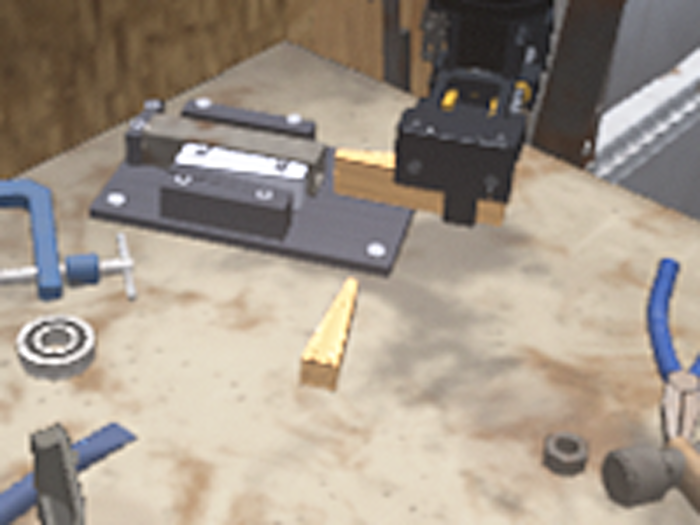

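The tube now touches the stop (top crop (265,75)) and the wedge is held level, with its thin end at top crop (158,361). Next I compute the tip's offset and yaw.

```bash
python3 -c "
from mv import *
from h import *
d=dict(np.load('top2.npz'))
o=lambda a:(np.array(a,float)+.5)/3.5-.5+[280,130]
f=lambda p,z:((cast(d,o(p),z)[:,:2]*1e3-TF)@RF).round(1).tolist()
im=cv2.cvtColor(d['pixels'],cv2.COLOR_BGR2HSV);m=cv2.inRange(im,(12,90,120),(35,255,255))
for v in range(232,258,2):
    x=[u for u in range(315,335) if m[v,u]]
    if x:print(v,((cast(d,[[x[0]-.5,v],[x[-1]+.5,v]],.075)[:,:2]*1e3-TF)@RF).round(1).tolist())
print('tip',f([(146,361),(171,361)],.075))
print('jaw',f([(176,137),(182,324)],.038),'tube left edge',f([(238,80),(222,320)],.04))
print(go(fx(-175,0,14)))"
```

```text
234 [[-93.0, 8.4], [-92.1, -1.2]]
236 [[-96.4, 9.8], [-95.9, 5.0]]
238 [[-99.6, 9.5], [-99.3, 6.3]]
240 [[-102.8, 9.2], [-101.5, -3.5]]
242 [[-106.1, 10.6], [-104.7, -3.8]]
244 [[-109.3, 10.3], [-108.1, -2.4]]
246 [[-112.7, 11.6], [-111.4, -1.1]]
248 [[-115.9, 11.4], [-114.9, 1.8]]
250 [[-119.1, 11.1], [-118.3, 3.1]]
252 [[-122.2, 10.8], [-121.6, 4.5]]
254 [[-125.6, 12.1], [-125.1, 7.4]]
tip [[-91.1, 8.8], [-89.9, -2.6]]
jaw [[25.6, -0.2], [-66.3, -10.4]] tube left edge [[56.9, -28.1], [-62.8, -29.1]]
[-0.003, -0.001, 0.065, -0.006, -0.01, 0.006]
```

>>> play_rows(rows=[[[0,-0.008,0.02,0,0,0],[0,-0.008,0.04,0,0,0],[0,-0.008,0.06,0,0,0],[0,-0.008,0.065,0,-0.008,0.005],[0,-0.008,0.065,0,-0.008,0.005]]])

```text
clock: 8.5
tool_pos: [0.4485, 0.1492, 0.1795]
eef_rot: [0.042, 0.999, -0.002, -0.001]
contact_force: [-0.4, -0.3, -1.2]
opening: 0.304
finger_force: 14.9
```

```bash
cat > tip.py <<'E'
from mv import *
from h import *
where()
d=snapshot('top');np.savez('top3.npz',**d)
im=cv2.cvtColor(d['pixels'],cv2.COLOR_BGR2HSV);m=cv2.inRange(im,(12,80,110),(35,255,255))
for v in range(200,262,2):
    x=[u for u in range(310,345) if m[v,u]]
    if x:print(v,((cast(d,[[x[0]-.5,v],[x[-1]+.5,v]],.042)[:,:2]*1e3-TF)@RF).round(1).tolist())
E
python3 tip.py
```

```text
t 8.5 fix tip [-176.8   -4.3] 13.5 F fix [-0.35 -0.32] -1.19 rot [-4.8   0.13 -0.26] open 0.304 14.9
236 [[-91.5, 1.8], [-90.8, -4.9]]
238 [[-95.0, 3.2], [-93.8, -8.5]]
240 [[-98.5, 4.5], [-97.1, -8.7]]
242 [[-101.8, 4.3], [-100.5, -9.0]]
244 [[-105.1, 4.0], [-103.8, -9.3]]
246 [[-108.6, 5.4], [-107.1, -9.5]]
248 [[-111.9, 5.1], [-110.6, -8.1]]
250 [[-115.2, 4.8], [-114.1, -6.7]]
252 [[-118.7, 6.2], [-117.7, -3.7]]
254 [[-122.0, 5.9], [-121.2, -2.3]]
256 [[-125.3, 5.7], [-124.6, -0.9]]
258 [[-128.6, 5.4], [-128.1, 0.5]]
260 [[-132.0, 6.8], [-131.9, 5.1]]
```

>>> play_rows(rows=[[[0,0.004,0,0,0,0],[-0.02,0.004,0,0,0,0],[-0.035,0.004,0,0,0,0],[-0.05,0.004,0,0,0,0],[-0.06,0.004,0,0,0,0],[-0.07,0.004,0,0,0,0],[-0.08,0.004,0,0,0,0],[-0.08,0.004,0,0,0,0]]])

```text
clock: 9.22
tool_pos: [0.4898, 0.1465, 0.1799]
eef_rot: [0.043, 0.999, -0.002, -0.0]
contact_force: [0.5, 0.3, 0.1]
opening: 0.303
finger_force: 14.9
```

```bash
python3 tip.py | awk 'NR==1||NR%3==0'
```

```text
t 9.22 fix tip [-135.5   -3.5] 13.9 F fix [0.51 0.32] 0.07 rot [-4.96  0.05 -0.24] open 0.303 14.9
214 [[-54.3, 3.1], [-53.4, -5.3]]
254 [[-119.7, -17.2], [-119.6, -18.8]]
```

>>> play_rows(rows=[[[-0.01,0,0,0,0,0],[-0.02,0,0,0,0,0],[-0.03,0,0,0,0,0],[-0.04,0,0,0,0,0],[-0.05,0,0,0,0,0],[-0.05,0,0,0,0,0]]])

```text
clock: 9.77
tool_pos: [0.5148, 0.1447, 0.1798]
eef_rot: [0.043, 0.999, -0.002, -0.0]
contact_force: [0.7, 0.7, -1.2]
opening: 0.305
finger_force: 15.0
```

```bash
python3 tip.py | awk 'NR<8'
```

```text
t 9.77 fix tip [-110.4   -3.2] 13.8 F fix [0.61 0.78] -1.16 rot [-4.93  0.03 -0.21] open 0.305 15.0
226 [[-72.7, -16.9], [-72.2, -21.9]]
228 [[-75.7, -20.5], [-75.2, -25.5]]
234 [[-86.8, -11.3], [-85.6, -22.9]]
236 [[-90.0, -13.2], [-88.5, -28.1]]
238 [[-93.0, -16.8], [-91.3, -33.4]]
240 [[-95.8, -22.0], [-94.7, -33.6]]
```

>>> play_rows(rows=[[[0,0,0.002,0,0,0],[0,0,0.003,0,0,0],[0,0,0.003,0,0,0]]])

```text
clock: 10.07
tool_pos: [0.5134, 0.1447, 0.1782]
eef_rot: [0.042, 0.999, -0.002, -0.001]
contact_force: [0.7, 0.2, 0.7]
opening: 0.3
finger_force: 15.0
```

>>> play_rows(rows=[[[0,0,0,0,0,0],[0,0,0,0,0,0],[0,0,0,0,0,0],[0,0,0,0,0,0],[0,0,0,0,0,0],[0,0,-0.03,0,0,0],[0,0,-0.08,0,0,0],[0,0,-0.13,0,0,0],[0.06,0,-0.13,0,0,0],[0.11,0,-0.13,0,0,0],[0.11,0,-0.13,0,0,0]]], claw=0.3)

```text
clock: 10.98
tool_pos: [0.4543, 0.1499, 0.2439]
eef_rot: [0.041, 0.999, -0.003, -0.004]
contact_force: [-1.0, 0.6, -0.5]
opening: 0.7
finger_force: 0.0
```

```bash
python3 tip.py; python3 -c "
from mv import *
import cv2
print(go(fx(-163,-1,16)))
d=snapshot('side');np.savez('side4.npz',**d)
a=cv2.resize(d['pixels'][160:260,200:360],None,fx=2.4,fy=2.4,interpolation=2);b=cv2.resize(np.load('top3.npz')['pixels'][140:290,270:430],None,fx=2.4,fy=2.4,interpolation=2)
cv2.imwrite('pics/m4.png',np.vstack([a,b]))"
```

```text
t 10.98 fix tip [-171.1   -3.1] 77.9 F fix [-1.07  0.53] -0.53 rot [-4.67  0.45 -0.38] open 0.7 0.0
200 [[-30.3, 3.4], [-29.6, -3.4]]
202 [[-33.8, 4.8], [-32.8, -5.3]]
204 [[-37.3, 4.5], [-36.2, -5.6]]
206 [[-40.8, 5.9], [-39.7, -5.9]]
208 [[-44.2, 5.6], [-43.7, 0.6]]
210 [[-47.6, 5.3], [-47.3, 2.0]]
212 [[-51.2, 6.7], [-49.9, -6.7]]
214 [[-54.6, 6.5], [-53.8, -1.9]]
216 [[-58.0, 6.2], [-57.0, -3.9]]
218 [[-61.5, 7.6], [-60.4, -4.1]]
220 [[-64.9, 7.3], [-63.8, -4.4]]
222 [[-68.5, 8.7], [-66.6, -9.7]]
224 [[-71.8, 8.4], [-69.8, -11.6]]
226 [[-75.2, 8.1], [-73.2, -11.9]]
228 [[-78.5, 7.9], [-76.6, -12.1]]
230 [[-82.1, 9.2], [-79.9, -12.4]]
232 [[-85.4, 9.0], [-83.3, -12.7]]
234 [[-88.8, 8.7], [-86.6, -12.9]]
236 [[-92.3, 10.1], [-89.8, -14.8]]
238 [[-95.6, 9.8], [-93.2, -15.1]]
240 [[-98.9, 9.5], [-96.8, -12.0]]
242 [[-102.4, 10.9], [-100.3, -10.6]]
244 [[-105.8, 10.6], [-103.8, -9.3]]
246 [[-109.2, 12.0], [-107.4, -6.2]]
248 [[-112.6, 11.7], [-110.9, -4.8]]
250 [[-115.9, 11.4], [-114.4, -3.4]]
252 [[-119.3, 12.8], [-118.0, -0.4]]
254 [[-122.6, 12.5], [-121.5, 1.0]]
256 [[-125.9, 12.3], [-125.0, 2.4]]
258 [[-129.4, 13.6], [-128.6, 5.4]]
260 [[-132.7, 13.4], [-132.2, 8.4]]
[-0.012, 0.005, 0.123, -0.013, -0.009, 0.002]
```

View pics/m4.png

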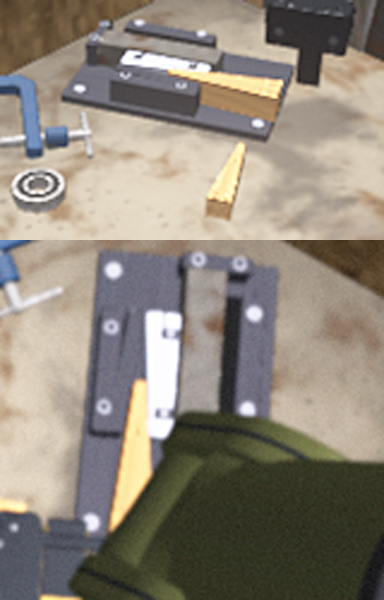

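The wedge stands in the slot, upright, with its tip at about x -28 and head at about -143. The hand is clear behind it. I'll close the fingers, descend and start pushing.

>>> play_rows(rows=[[[0,0,0,0,0,0],[0,0,0,0,0,0],[0,0,0,0,0,0],[0,0,0,0,0,0],[0,0,0,0,0,0],[0,0,0,0,0,0],[0,0,0.05,-0.012,-0.009,0],[0,0,0.1,-0.012,-0.009,0],[0,0,0.122,-0.012,-0.009,0],[0,0,0.122,-0.012,-0.009,0],[-0.02,0,0.122,-0.012,-0.009,0],[-0.03,0,0.122,-0.012,-0.009,0],[-0.03,0,0.122,-0.012,-0.009,0]]], claw=1)

```text
clock: 12.17
tool_pos: [0.4751, 0.1479, 0.1831]
eef_rot: [0.043, 0.999, 0.001, 0.003]
contact_force: [-0.5, 0.4, 0.0]
opening: 0.006
finger_force: 0.0
```

```bash
python3 -c "
from mv import *
where()"
```

```text
t 12.17 fix tip [-150.2   -3.4] 17.1 F fix [-0.52  0.35] 0.04 rot [-4.98 -0.3   0.11] open 0.006 0.0
```

>>> play_rows(rows=[[[-0.006,0,0,0,0,0],[-0.012,0,0,0,0,0],[-0.018,0,0,0,0,0],[-0.024,0,0,0,0,0],[-0.024,0,0,0,0,0]]])

```text
clock: 12.58
tool_pos: [0.4861, 0.1471, 0.1825]
eef_rot: [0.043, 0.999, 0.001, 0.002]
contact_force: [-0.2, -0.8, -0.4]
opening: 0.006
finger_force: 0.0
```

>>> play_rows(rows=[[[-0.004,0,0,0,0,0],[-0.008,-0.001,0,0,0,0],[-0.01,-0.001,0,0,0,0],[-0.01,-0.001,0,0,0,0]]])

```text
clock: 12.92
tool_pos: [0.4904, 0.1464, 0.1823]
eef_rot: [0.042, 0.999, 0.001, 0.001]
contact_force: [-1.9, 1.8, 0.1]
opening: 0.001
finger_force: 1.0
```

```bash
python3 -c "
from mv import *
where()"
```

```text
t 12.92 fix tip [-134.9   -3.6] 16.3 F fix [-2.03  1.67] 0.05 rot [-4.86 -0.12  0.08] open 0.001 1.0
```

>>> play_rows(rows=[[[-0.004,0,0,0,0,0],[-0.008,-0.001,0,0,0,0],[-0.01,-0.001,0,0,0,0],[-0.01,-0.001,0,0,0,0]]])

```text
clock: 13.25
tool_pos: [0.4961, 0.1448, 0.1824]
eef_rot: [0.043, 0.999, 0.0, 0.002]
contact_force: [-1.0, 0.4, 0.3]
opening: 0.007
finger_force: 0.2
```

>>> play_rows(rows=[[[-0.004,0,0,0,0,0],[-0.008,-0.001,0,0,0,0],[-0.01,-0.001,0,0,0,0],[-0.01,-0.001,0,0,0,0]]])

```text
clock: 13.58
tool_pos: [0.4999, 0.1442, 0.1824]
eef_rot: [0.043, 0.999, 0.0, 0.001]
contact_force: [-3.5, 1.0, 2.2]
opening: 0.004
finger_force: 2.3
```

```bash
python3 -c "
from mv import *
where()"; python3 tip.py | awk 'NR<7'
```

```text
t 13.58 fix tip [-125.2   -5. ] 16.4 F fix [-3.57  0.74] 2.24 rot [-4.88 -0.06  0.02] open 0.004 2.3
t 13.58 fix tip [-125.2   -5. ] 16.4 F fix [-3.57  0.74] 2.24 rot [-4.88 -0.06  0.02] open 0.004 2.3
200 [[-30.4, 5.0], [-29.4, -5.0]]
202 [[-34.0, 6.4], [-32.3, -10.4]]
204 [[-37.4, 6.2], [-35.9, -8.9]]
206 [[-41.0, 7.6], [-39.5, -7.5]]
208 [[-44.4, 7.3], [-43.1, -6.1]]
```

>>> play_rows(rows=[[[-0.004,0,0,0,0,0],[-0.008,-0.001,0,0,0,0],[-0.008,-0.001,0,0,0,0],[-0.008,-0.001,0,0,0,0]]])

```text
clock: 13.97
tool_pos: [0.502, 0.1438, 0.1822]
eef_rot: [0.042, 0.999, -0.0, -0.001]
contact_force: [-9.0, 2.0, 4.2]
opening: 0.006
finger_force: 4.7
```

```bash
python3 -c "
from mv import *
where()"
```

```text
t 13.97 fix tip [-123.1   -5.2] 16.2 F fix [-9.16  1.24] 4.21 rot [-4.78  0.15  0.  ] open 0.006 4.7
```

The push rose sharply, possibly a jam from the downward component. I back off and tap again with a slight lift.

>>> play_rows(rows=[[[0.012,0,0,0,0,0],[0.016,0,0,0,0,0],[0.016,0,0,0,0,0],[0.016,0,0,0,0,0]]])

```text
clock: 14.3
tool_pos: [0.4974, 0.1439, 0.1826]
eef_rot: [0.043, 0.999, 0.0, 0.002]
contact_force: [0.2, -0.2, 0.4]
opening: 0.008
finger_force: 0.0
```

```bash
python3 -c "
from mv import *
where()"; python3 tip.py | awk 'NR<4'
```

```text
t 14.3 fix tip [-127.7   -5.4] 16.6 F fix [ 0.2  -0.21] 0.35 rot [-4.92 -0.27  0.04] open 0.008 0.0
t 14.3 fix tip [-127.7   -5.4] 16.6 F fix [ 0.2  -0.21] 0.35 rot [-4.92 -0.27  0.04] open 0.008 0.0
200 [[-30.4, 5.0], [-29.6, -3.4]]
202 [[-34.0, 6.4], [-32.8, -5.3]]
```

>>> play_rows(rows=[[[-0.008,0,0,0,0,0],[-0.014,0,-0.001,0,0,0],[-0.017,0,-0.002,0,0,0],[-0.018,0,-0.003,0,0,0],[-0.018,0,-0.003,0,0,0]]])

```text
clock: 14.77
tool_pos: [0.5027, 0.1437, 0.1831]
eef_rot: [0.042, 0.999, -0.0, -0.002]
contact_force: [-7.2, 1.6, -0.3]
opening: 0.006
finger_force: 4.0
```

```bash
python3 -c "
from mv import *
where()"
```

```text
t 14.77 fix tip [-122.4   -5.2] 17.1 F fix [-7.32  0.97] -0.29 rot [-4.78  0.26 -0.01] open 0.006 4.0
```

>>> play_rows(rows=[[[-0.003,0,-0.0005,0,0,0],[-0.005,-0.001,-0.001,0,0,0],[-0.005,-0.001,-0.001,0,0,0]]])

```text
clock: 15.02
tool_pos: [0.5036, 0.1435, 0.1833]
eef_rot: [0.041, 0.999, -0.0, -0.004]
contact_force: [-11.0, 3.6, -0.7]
opening: 0.007
finger_force: 5.7
```

```bash
python3 -c "
from mv import *
where()"
```

```text
t 15.02 fix tip [-121.5   -5.3] 17.3 F fix [-11.28   2.62] -0.72 rot [-4.71  0.44  0.01] open 0.007 5.7
```

>>> play_rows(rows=[[[0.012,0,0,0,0,0],[0.02,0.001,0.003,0,0,0],[0.02,0.001,0.003,0,0,0],[0.02,0.001,0.003,0,0,0]]])

```text
clock: 15.35
tool_pos: [0.4986, 0.1439, 0.183]
eef_rot: [0.043, 0.999, 0.0, 0.002]
contact_force: [1.1, 0.5, -1.0]
opening: 0.003
finger_force: 0.0
```

```bash
python3 -c "
from mv import *
where()"
```

```text
t 15.35 fix tip [-126.5   -5.4] 17.0 F fix [1.03 0.57] -0.97 rot [-4.9  -0.24  0.03] open 0.003 0.0
```

>>> play_rows(rows=[[[-0.008,0,0,0,0,0],[-0.014,0,-0.001,0,0,0],[-0.018,0,-0.002,0,0,0],[-0.02,0,-0.003,0,0,0],[-0.022,0,-0.003,0,0,0],[-0.022,0,-0.003,0,0,0]]])

```text
clock: 15.85
tool_pos: [0.5043, 0.1437, 0.1833]
eef_rot: [0.041, 0.999, -0.001, -0.004]
contact_force: [-13.0, 3.8, -0.2]
opening: 0.006
finger_force: 6.4
```

```bash
python3 -c "
from mv import *
where()
from h import *
d=snapshot('top');np.savez('top5.npz',**d);cv2.imwrite('pics/t5.png',cv2.resize(d['pixels'][140:240,295:395],None,fx=6,fy=6,interpolation=2))"
```

```text
t 15.85 fix tip [-120.8   -5.1] 17.3 F fix [-13.32   2.66] -0.22 rot [-4.71  0.51 -0.05] open 0.006 6.4
```

View pics/t5.png

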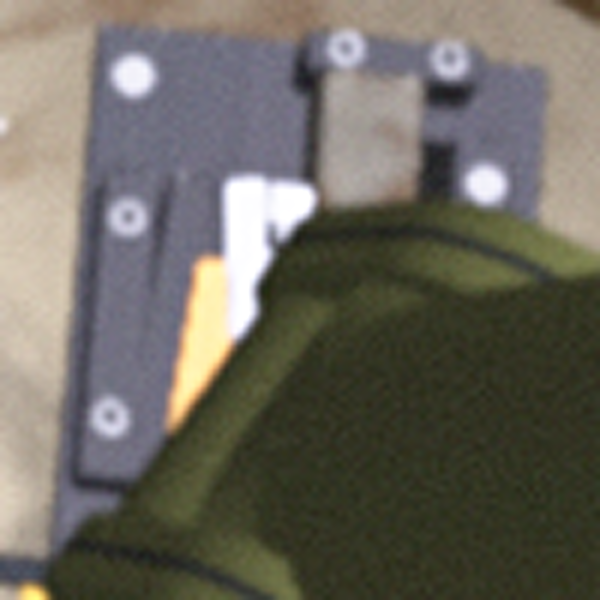

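The crop shows the wedge tip at (208,258), beside the jaw. The tube's right edge at (420,140) touches the black fence pad, with no gap visible. I'll compare the jaw and tube edges with the earlier picture.

```bash
python3 - <<'E'
from mv import *
from h import *
o=lambda a:(np.array(a,float)+.5)/6-.5+[295,140]
d=dict(np.load('top5.npz'))
f=lambda p,z:((cast(d,o(p),z)[:,:2]*1e3-TF)@RF).round(1).tolist()
print('tip',f([(208,258)],.04),'jaw far left',f([(222,178)],.038),'tube L/R',f([(318,130),(422,130)],.04))
for n in ('top2','top5'):
    d=dict(np.load(n+'.npz'));g=cv2.cvtColor(d['pixels'],cv2.COLOR_BGR2GRAY).astype(int)
    print(n,'tube/fence band',g[160:172,360:376].mean(0).round().astype(int).tolist(),'tube left',g[154:166,342:356].mean(0).round().astype(int).tolist(),'jaw',g[172:180,324:342].mean(0).round().astype(int).tolist())
E
```

```text
tip [[0.9, -0.8]] jaw far left [[25.1, -3.1]] tube L/R [[41.4, -29.1], [44.4, -58.8]]
top2 tube/fence band [147, 147, 143, 121, 82, 59, 62, 65, 64, 68, 83, 106, 130, 151, 161, 160] tube left [117, 114, 99, 70, 62, 99, 139, 160, 163, 162, 161, 159, 158, 158] jaw [115, 114, 114, 114, 109, 115, 185, 251, 255, 254, 254, 254, 253, 225, 207, 237, 249, 246]
top5 tube/fence band [148, 145, 146, 142, 120, 83, 64, 62, 65, 68, 80, 104, 126, 150, 159, 160] tube left [116, 114, 110, 93, 67, 61, 98, 138, 158, 162, 160, 160, 158, 156] jaw [112, 114, 113, 114, 113, 110, 103, 112, 194, 254, 255, 253, 253, 254, 252, 223, 210, 235]
```

Push is 13.3 N. The jaw has shifted about 3 mm, the tube has moved to the fence, and the force has climbed steadily over about 5 mm of travel, so it is clamped. I back off and check that it holds.

>>> play_rows(rows=[[[0.02,0,0,0,0,0],[0.06,0,0,0,0,0],[0.12,0,0,0,0,0],[0.16,0,-0.05,0,0,0],[0.2,0,-0.1,0,0,0],[0.2,0.1,-0.15,0,0,0],[0.2,0.2,-0.15,0,0,0],[0.2,0.3,-0.15,0,0,0],[0.2,0.4,-0.15,0,0,0],[0.2,0.5,-0.15,0,0,0],[0.2,0.5,-0.15,0,0,0],[0.2,0.5,-0.15,0,0,0]]])

```text
clock: 16.9
tool_pos: [0.4298, 0.4098, 0.2609]
eef_rot: [0.04, 0.999, 0.007, 0.002]
contact_force: [-0.3, 1.3, 1.1]
opening: 0.001
finger_force: 0.0
```

```bash
python3 - <<'E'
from mv import *
from h import *
where()
d=snapshot('top');g=cv2.cvtColor(d['pixels'],cv2.COLOR_BGR2GRAY).astype(int)
print('fence',g[160:172,360:376].mean(0).round().astype(int).tolist(),'jaw',g[172:180,324:342].mean(0).round().astype(int).tolist())
cv2.imwrite('pics/t6.png',cv2.resize(d['pixels'][135:285,290:400],None,fx=4,fy=4,interpolation=2))
E
```

```text
t 16.9 fix tip [-217.2  253.8] 94.9 F fix [-0.45  1.26] 1.08 rot [-4.54 -0.31  0.81] open 0.001 0.0
fence [140, 138, 139, 135, 113, 76, 57, 59, 61, 63, 77, 98, 120, 142, 152, 154] jaw [106, 108, 107, 108, 106, 102, 98, 105, 183, 249, 254, 252, 252, 252, 250, 216, 206, 236]
```

View pics/t6.png

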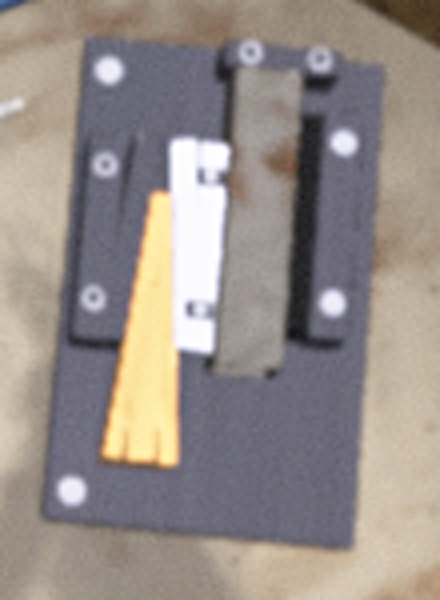

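The wedge lies flush along the jaw with its tip at (160,192). The tube is against the stop at (265,68) and against the fence, and nothing moved after release. Handing in.

```bash
python3 -c "
from plant import *
print(finish_job())"
```

```text
the job is handed in; nothing more can be done
None
```

I handed the job in at about 17 s: the tube is against the end stop and clamped by the wedge, last pushed at about 13 N, and nothing moved after release; no verdict came back.

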